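# Seat the griddle's probe and hold its pilot handle at the mark

## Robot

A 7-joint arm with a two-finger parallel gripper is mounted at the origin on the work surface. World frame = base frame: x ahead of the robot, y to its left, z up, the work surface at z = 0. Lengths are in m, angles in rad, forces in N, time in s.
With the tool pointing down it reaches from about 0.4 to 0.85 m from the base axis. Payload 4.5 kg.
Tool frame: the origin (TCP) lies at the very end of the fingers, on their centre line; the grasp point (between the pads) lies 19 mm behind it; y points along the fingers, x is the direction in which the jaws open and shut, and the axes are right-handed (so a half turn about y gives the same grasp; the last joint's range is limited). The gripper opens to 88 mm and grips with 3 to 60 N. Pads are 18 mm wide; open, the fingers measure 123 mm over their backs; the gripper's body (75 mm by 187 mm) begins 45 mm behind the grasp point.
Start: joints at [-1.075, 0.689, -0.195, 1.565, 0.157, 0.902, -0.215], TCP at [0.278, 0.56, 0.239] pointing down, gripper open.
Joint ranges: [-3.01, 3.01], [-0.46, 2.08], [-1.47, 1.51], [0.13, 2.56], [-1, 4.14], [0.04, 2.09], [-2.66, 2.66]. Speed limits (rad/s): [2.57, 2.57, 3.14, 3.14, 3.14, 3.14, 3.14].

## Interface

Orientations are given as a unit quaternion [x, y, z, w].
In Python, from plant import r gives the robot as it stands.
- The arm moves only by the shell command python3 -m inch 'ROWS' [OPENING] [FORCE]. ROWS is JSON, a list of rows, each a list of 6 numbers: the shift along the tool's x, y, z in mm, then the turn, a rotation vector about the tool's x, y, z in rad. In form: [[x, y, z, ax, ay, az], ...]. A call has 1 to 12 rows; each row shifts and turns the commanded pose from where the row before left it, along the tool's axes as they then stand; what a row does not reach is not made up. A row lasts 1/12 s, in which the tool goes at most 41.7 mm and 7.16 degrees, less where a joint would pass 70% of its speed; a pose out of reach is approached as far as the arm can. A call is refused whole if a number of a shift passes 41.7 or a number of a turn 0.125, either way. A call with a gripper value outside its range is refused whole. OPENING is the finger opening in mm, from 0 to 88.1, set as the call begins (- or left out, the last holds). The fingers move at their own pace and stop on an object; FORCE is the grip in N (left out, the last holds). Time passes only in rows, so rows that do not move let the fingers close. It gives the time, the measured TCP pose, the force and the opening at its end, in the units of the state.
- r.get_state(): the state, without advancing time (a new reading comes with each control period).
- r.snapshot(name): name is "side" or "top" or "wrist"; returns a dict with "img" (400x640x3 uint8, red, green, blue), "range_z" (400x640 float32, m along the optical axis (not along the pixel's ray), 0 where there is no reading), "mtx" (3x3 intrinsics, pixels), "camera_from_world" (4x4, takes a point from world to camera coordinates); the wrist camera has in their place "tool_from_camera" (4x4, takes a point from camera to tool coordinates, whose origin is the TCP and whose axes are the tool frame's). Camera axes: x right, y down, z forward; pixel columns grow to the right and rows downward; lengths in m; the calibration is good to about 2 mm. A picture is of the moment at which its call begins: read the wrist's pose just before it.
- r.finish_job(): hands the job in, once; it reports no verdict.
The state is a dict: "clock": time; "q": joint angles; "qd": joint speeds; "joint_torque": joint torques, N m; "tool_pos": TCP position; "eef_rot": TCP orientation; "contact_force": force on the tool from outside, world axes, zero at the start; "moment": the same for the moment, N m; "opening": opening from 0.0 (shut) to 1.0 (fully open).
Only numpy, scipy, OpenCV 4.12 (cv2) and the standard library are available. Lean on these libraries where they do the work, as an engineer would, in place of code of your own. Each camera call takes 0.05 s, during which the arm holds its last target.

## Task

Get the tabletop griddle ready to light: take the blue-headed temperature probe out of its wooden dock, seat it upright and fully home in the brass-framed socket on the griddle's front deck, and let go of it. Only then pull the black spring-return pilot handle away from the cooking plate until its orange pointer stands at the red marker, keep it there for a good second, and finish with the gripper still holding the handle at the mark, since it springs back when released. Leave the ramekin, glass pitcher and pump bottle standing where they are.

Things in the scene. Friction and masses are not known exactly. Their poses are not given: they have to be found in the camera images.
- griddle: Tabletop griddle, fixed to the slab. Origin: on the slab under the centre of its front control deck, z up, +x from the deck towards the cooking plate, y along the deck. Deck 160 (x) by 280 (y), its top 55 mm above the slab. Behind it (x from +80 to +350 mm) stands the square black nonstick plate, 280 mm wide, rim 74 mm above the slab.
- socket (a point): Centre of the round socket mouth, in a brass square frame, flush with the deck top at griddle x +15, y +75 mm, 55 mm above the slab; axes as the griddle's. Vertical blind hole 9 mm in diameter, 44 mm deep, with a 3 mm chamfer.
- probe: Cordless temperature probe, loose, about 60 g. Origin at the tip of its steel shaft, z along the probe to its head. Shaft 7 mm in diameter, 38 mm long, its last 5 mm tapered; then a blue round head 20 mm in diameter from z 38 to 84 mm with a white band near its top, to be gripped at about z 65 mm. It starts upright in the dock, head resting on the dock's top. Fully home in the socket, the underside of the head rests on the deck and the tip lies 38 mm below the mouth.
- probe_tip (a point): The tip of the probe's shaft, same as the probe's origin.
- dock: Wooden dock block, fixed, 70 by 70 mm, 48 mm high, origin at the centre of its underside; a 10 mm vertical hole, 42 mm deep, in the middle of its top holds the probe.
- pilot_slide (a joint): Spring-return pilot slide on the deck, m: 0 at rest, grows as it is pulled along griddle -x (away from the cooking plate), end stop at 0.075. The spring pulls back with about 4 N at 0 and 1 N more per 10 mm (8 to 10 N at the marks that occur).
- handle_grip (a point): Grip point on the centre line of the slide's black upright handle tab, 34 mm above the deck; axes as the griddle's. The tab is 14 mm (griddle x) by 30 mm (griddle y) and reaches from 2 to 52 mm above the deck. At rest it stands at griddle x +15, y -45 mm, with 58 mm of free deck between it and the cooking plate; it moves with the slide.
- pointer (a point): Tip of the small orange pointer that sticks out 14 mm to griddle -y from the foot of the handle, 6.5 mm above the deck, at the same griddle x as the middle of the handle.
- marker: Red marker on the white scale strip beside the handle's track: 10 mm (griddle x) by 22 mm (y) by 4 mm thick, fixed on the deck at griddle y -85 mm, axes as the griddle's, origin at the middle of its underside. Its place along the scale varies: 38 to 60 mm along griddle -x from the pointer at rest. The pointer is at the mark when it stands within the marker's 10 mm width, best over its middle.
- ramekin: Blue ceramic ramekin, loose, 84 mm in diameter, 45 mm high; origin under its centre. The dock and the ramekin swap sides from start to start.
- pitcher: Small glass pitcher, loose, 84 mm in diameter, 125 mm high, handle at its +x; origin under its centre.
- pump_bottle: Empty stainless pump bottle, loose, 66 mm in diameter, 194 mm high with its spout to its -x; origin under its centre.
Not all that is in view belongs to the job. There is more than one size of the probe; the one meant has the size given above.

How it is judged:
By the outcome, as a careful person would: the job done as asked, in the order asked, and still so for the second after the job is handed in, while the arm keeps its last pose, push and grip.
It also fails if it takes over 61 s, if anything falls off the work surface, if the arm or the gripper's body presses on something with over 40 N, if the wrist force passes 120 N, or if a joint passes its speed limit or range.

## Working session

There is one attempt and no reset: what is moved stays moved. The work goes in short steps, Python scripts to look and compute and a shell command to move; the robot and the scene stay as the last step left them, time stands still between calls to the robot, and variables do not carry over. Pictures are saved under pics/ and viewed, and the job is handed in when it is done.

```bash
mkdir -p pics; ls; python3 - <<'E'
from plant import r
import cv2
s=r.get_state(); print(s)
for n in ["side","top","wrist"]:
    d=r.snapshot(n); cv2.imwrite(f"pics/{n}0.png",d["img"][:,:,::-1])
    print(n,d["mtx"].round(1).tolist(), (d.get("camera_from_world") if n!="wrist" else d["tool_from_camera"]).round(3).tolist())
E
```

```text
pics
{'clock': 0.0, 'q': array([-1.07522258,  0.68997618, -0.19451461,  1.56633394,  0.15727377,
        0.90249349, -0.21508577]), 'qd': array([ 0.00013628, -0.00041196,  0.00060921,  0.00079551,  0.00024737,
       -0.00014179, -0.00169616]), 'joint_torque': array([-1.18175435e-04, -5.27560365e+01, -1.26682553e+00, -1.53428292e+01,
       -5.26527269e-02,  6.42482046e-03,  1.70771400e-04]), 'tool_pos': array([0.27821864, 0.55895848, 0.2379176 ]), 'eef_rot': array([ 0.60150905,  0.37180981, -0.37286181, -0.60076484]), 'contact_force': array([-0.45213677,  0.20599772, -0.04387857]), 'moment': array([-0.02511092,  0.00469607, -0.02595952]), 'opening': 0.9999327288440693}
side [[361.0, 0.0, 323.5], [0.0, 361.0, 198.8], [0.0, 0.0, 1.0]] [[-0.978, -0.208, -0.009, 0.503], [-0.093, 0.472, -0.877, 0.119], [0.187, -0.857, -0.48, 0.886], [0.0, 0.0, 0.0, 1.0]]
top [[436.3, 0.0, 311.6], [0.0, 436.3, 198.1], [0.0, 0.0, 1.0]] [[-0.003, -1.0, -0.012, 0.005], [-0.998, 0.004, -0.059, 0.522], [0.059, 0.012, -0.998, 1.169], [0.0, 0.0, 0.0, 1.0]]
wrist [[326.5, 0.0, 320.4], [0.0, 326.5, 202.1], [0.0, 0.0, 1.0]] [[1.0, -0.0, -0.0, -0.0], [-0.0, -0.274, 0.962, -0.147], [-0.0, -0.962, -0.274, 0.069], [0.0, 0.0, 0.0, 1.0]]
```

View pics/side0.png

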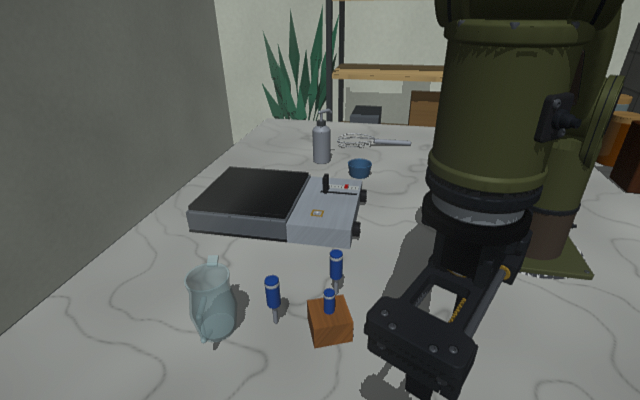

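View pics/top0.png

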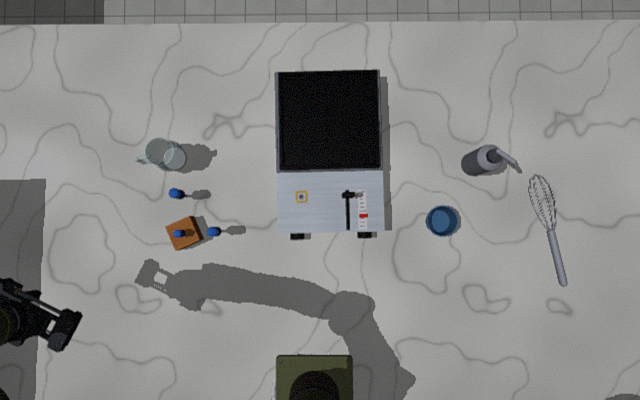

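View pics/wrist0.png

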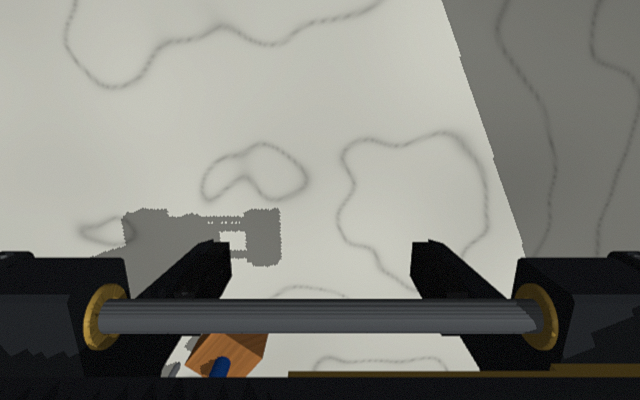

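The top view shows the dock with the probe at about (180,233), decoy probes standing at (214,231) and (177,194), the socket frame at (301,197), the handle at (349,195) and the red marker at (363,216). Next I'll measure these positions.

```bash
cat > h.py <<'E'
from plant import r
import numpy as np, cv2
def world_pts(d):
    """world XYZ image for static cams"""
    K=d["mtx"];T=np.linalg.inv(d["camera_from_world"]);z=d["range_z"]
    v,u=np.mgrid[:400,:640]
    P=np.stack([(u-K[0,2])/K[0,0]*z,(v-K[1,2])/K[1,1]*z,z,np.ones_like(z)],-1)
    return (P@T.T)[...,:3]
def plane(d,u,v,h):
    K=d["mtx"];T=np.linalg.inv(d["camera_from_world"])
    ray=T[:3,:3]@np.array([(u-K[0,2])/K[0,0],(v-K[1,2])/K[1,1],1.]);o=T[:3,3]
    return o+ray*(h-o[2])/ray[2]
def proj(d,p):
    K=d["mtx"];c=(d["camera_from_world"]@np.append(p,1))[:3];q=K@c
    return q[:2]/q[2]
def mask(img,name):
    hsv=cv2.cvtColor(img,cv2.COLOR_RGB2HSV)
    R={"blue":((108,150,60),(125,255,255)),"brown":((5,120,60),(18,255,255)),"brass":((15,90,90),(30,255,255)),
       "red":((0,180,120),(4,255,255)),"orange":((5,150,150),(22,255,255))}[name]
    return cv2.inRange(hsv,np.array(R[0]),np.array(R[1]))
def blobs(m,amin=4):
    n,l,s,c=cv2.connectedComponentsWithStats(m)
    return [(c[i].round(1).tolist(),s[i].tolist()) for i in range(1,n) if s[i,4]>=amin]
E
python3 - <<'E'
from h import *
t=r.snapshot("top");s=r.snapshot("side")
np.savez("t0.npz",**t);np.savez("s0.npz",**s)
for nm,d in (("top",t),("side",s)):
    W=world_pts(d)
    for c in ("blue","brown","brass","red","orange"):
        m=mask(d["img"],c)
        for ctr,st in blobs(m,4):
            u,v=map(int,map(round,ctr)); print(nm,c,ctr,st,W[v,u].round(3))
im=t["img"][:,:,::-1]
cv2.imwrite("pics/topA.png",cv2.resize(im[150:270,130:250],None,fx=5,fy=5,interpolation=0))
cv2.imwrite("pics/topB.png",cv2.resize(im[160:250,265:400],None,fx=5.9,fy=5.9,interpolation=0))
im=s["img"][:,:,::-1]
cv2.imwrite("pics/sideA.png",cv2.resize(im[160:350,250:400],None,fx=3.1,fy=3.1,interpolation=0))
E
```

```text
top blue [173.5, 192.6] [169, 189, 10, 8, 62] [0.53  0.347 0.112]
top blue [211.7, 231.4] [207, 227, 10, 10, 72] [0.435 0.252 0.108]
top blue [176.9, 233.2] [174, 230, 7, 7, 37] [0.43  0.345 0.091]
top brown [183.1, 233.2] [166, 217, 34, 33, 601] [0.43  0.336 0.072]
top brass [300.9, 196.0] [296, 191, 12, 12, 56] [0.527 0.032 0.023]
top brass [181.0, 223.0] [180, 222, 3, 3, 4] [0.455 0.349 0.048]
top brass [190.0, 224.8] [189, 224, 3, 3, 4] [0.45  0.325 0.047]
top brass [172.2, 229.0] [171, 228, 3, 3, 4] [0.44  0.373 0.046]
top brass [190.0, 236.3] [188, 236, 5, 2, 7] [0.421 0.324 0.05 ]
top red [363.1, 215.2] [360, 214, 7, 3, 17] [ 0.475 -0.13   0.063]
top orange [296.2, 193.2] [296, 192, 2, 4, 5] [0.533 0.044 0.055]
top orange [305.9, 197.4] [305, 193, 2, 9, 10] [0.523 0.018 0.054]
side blue [335.8, 253.3] [330, 250, 12, 8, 77] [0.434 0.256 0.108]
side blue [335.8, 269.7] [330, 261, 12, 19, 190] [0.432 0.266 0.075]
side blue [270.7, 280.4] [264, 276, 14, 10, 106] [0.53  0.356 0.11 ]
side blue [272.5, 297.7] [266, 287, 14, 21, 223] [0.529 0.363 0.075]
side blue [328.7, 292.4] [324, 
[... 914 characters left out ...]
65, 10, 14, 54] [0.231 0.526 0.32 ]
side brass [462.9, 300.2] [460, 298, 6, 5, 15] [0.277 0.587 0.334]
side brass [310.1, 303.0] [308, 301, 5, 5, 8] [0.467 0.335 0.048]
side brass [338.2, 305.2] [338, 304, 2, 3, 4] [0.416 0.331 0.049]
side brass [455.8, 311.7] [451, 304, 11, 17, 40] [0.284 0.6   0.334]
side brass [342.4, 319.6] [341, 317, 3, 6, 7] [0.403 0.364 0.049]
side brass [348.5, 317.5] [347, 317, 4, 2, 4] [0.394 0.357 0.049]
side brass [337.0, 324.5] [336, 323, 3, 4, 6] [0.41  0.374 0.048]
side brass [349.1, 326.9] [347, 325, 5, 4, 8] [0.39  0.368 0.039]
side brass [346.0, 339.0] [344, 338, 5, 3, 8] [0.395 0.368 0.007]
side red [345.7, 186.0] [345, 185, 3, 3, 7] [ 0.473 -0.124  0.062]
```

View pics/topA.png

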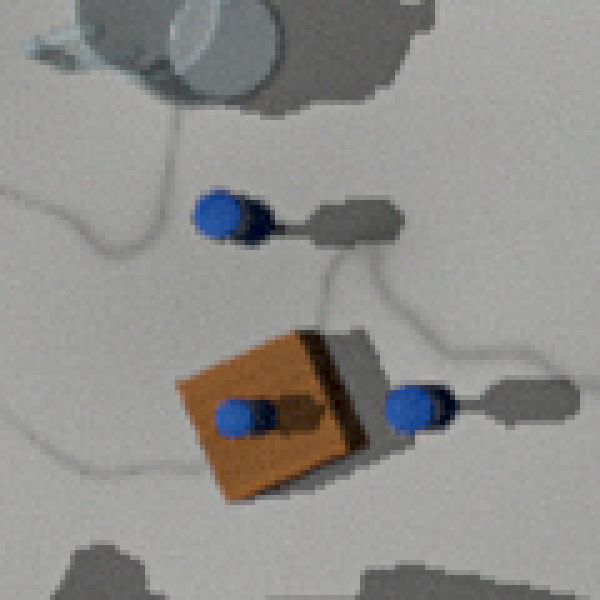

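View pics/topB.png

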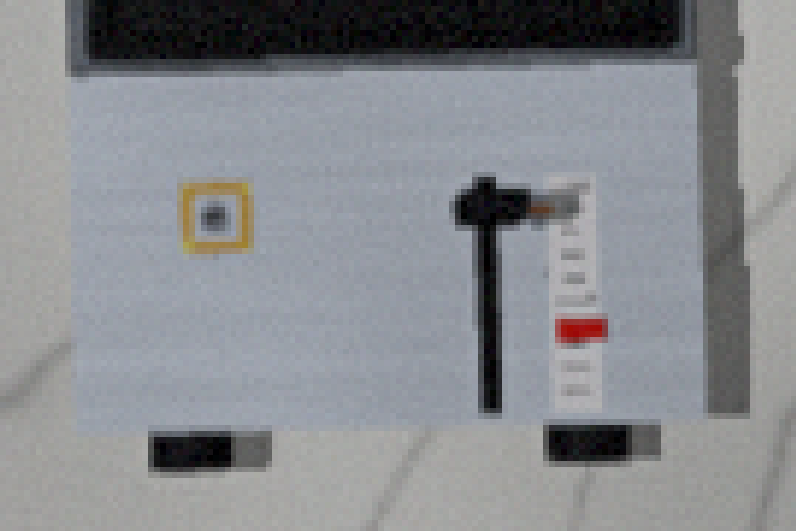

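View pics/sideA.png

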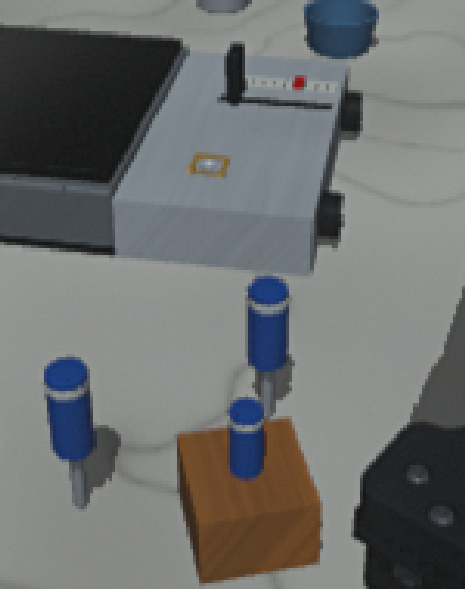

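```bash
python3 - <<'E'
from h import *
t=dict(np.load("t0.npz"));s=dict(np.load("s0.npz"))
print("probe top", plane(t,176.9,233.2,.094).round(4), "side cap/band:",plane(s,328.7,292.4,.093).round(4))
for p in ((173.5,192.6),(211.7,231.4)): print("decoy",plane(t,*p,.112).round(3))
# brass frame
for nm,d in (("top",t),("side",s)):
    m=mask(d["img"],"brass")|mask(d["img"],"orange"); 
    roi=np.zeros_like(m); 
    x,y,w,h=(290,185,22,22) if nm=="top" else (305,205,25,14)
    roi[y:y+h,x:x+w]=m[y:y+h,x:x+w]
    pts=cv2.findNonZero(roi).astype(np.float32); rc=cv2.minAreaRect(pts); print(nm,"frame",rc)
    hull=cv2.convexHull(pts).reshape(-1,2)
    Wp=np.array([plane(d,*p,.055)[:2] for p in hull],np.float32)
    print(cv2.minAreaRect(Wp)); 
    M=cv2.moments(cv2.convexHull(Wp*1000)); print("centroid",M['m10']/M['m00'],M['m01']/M['m00'])
print("marker top",plane(t,363.1,215.2,.059).round(4),"side",plane(s,345.7,186.,.059).round(4))
# griddle edges from top image: plate black mask
g=cv2.cvtColor(t["img"],cv2.COLOR_RGB2GRAY)
m=(g<45).astype(np.uint8)*255; m[:60]=0;m[180:]=0;m[:,:270]=0;m[:,395:]=0
c=max(cv2.findContours(m,0,2)[0],key=cv2.contourArea)
Wp=np.array([plane(t,*p,.072)[:2] for p in c.reshape(-1,2)],np.float32);rc=cv2.minAreaRect(Wp);print("plate",rc,cv2.boxPoints(rc).round(3).tolist())
# deck depth
W=world_pts(t); dm=(abs(W[...,2]-.055)<.012)&(W[...,0]>.42)&(W[...,0]<.62)&(abs(W[...,1])<.2)
dm=cv2.morphologyEx(dm.astype(np.uint8),cv2.MORPH_OPEN,np.ones((5,5)))
c=max(cv2.findContours(dm,0,2)[0],key=cv2.contourArea)
Wp=np.array([plane(t,*p,.055)[:2] for p in c.reshape(-1,2)],np.float32);rc=cv2.minAreaRect(Wp);print("deck",rc,cv2.boxPoints(rc).round(3).tolist())
E
```

```text
probe top [0.4296 0.3443 0.094 ] side cap/band: [0.4297 0.3482 0.093 ]
decoy [0.531 0.349 0.112]
decoy [0.434 0.252 0.112]
top frame ((301.5, 196.5), (11.0, 11.0), 0.0)
((0.524026095867157, 0.029856905341148376), (0.02888975664973259, 0.028974203392863274), 89.94900512695312)
centroid 524.2968480253566 30.625062928624075
side frame ((316.9756164550781, 212.719482421875), (11.816173553466797, 5.852871417999268), 6.340191841125488)
((0.5244767069816589, 0.029337100684642792), (0.028723029419779778, 0.0291889775544405), 89.25116729736328)
centroid 524.2989878737973 30.015309854100234
marker top [ 0.4743 -0.1308  0.059 ] side [ 0.4743 -0.1286  0.059 ]
plate ((0.7246257066726685, -0.0411687046289444), (0.25867050886154175, 0.26130786538124084), 0.9983272552490234) [[0.5929999947547913, 0.08699999749660492], [0.5979999899864197, -0.17399999499320984], [0.8560000061988831, -0.17000000178813934], [0.8519999980926514, 0.09200000017881393]]
deck ((0.5106454491615295, -0.04415780305862427), (0.1712532937526703, 0.2797779440879822), 1.1639989614486694) [[0.421999990940094, 0.09399999678134918], [0.42800000309944153, -0.1860000044107437], [0.5989999771118164, -0.18199999630451202], [0.5929999947547913, 0.09700000286102295]]
```

```bash
cat >> h.py <<'E'
from scipy.spatial.transform import Rotation as Ro
def info(target=None,jaw=None,pr=True):
    """shift in tool frame mm to target TCP; rotvec to tool-down with jaw at given yaw (deg)"""
    s=r.get_state();R=Ro.from_quat(s["eef_rot"]);M=R.as_matrix();p=s["tool_pos"]
    print("clk %.2f"%s["clock"],"tcp",p.round(4),"F",s["contact_force"].round(1),"open %.1fmm"%(s["opening"]*88.1),"q",s["q"].round(2))
    print("tool axes x",M[:,0].round(3),"y",M[:,1].round(3),"z",M[:,2].round(3),"jawyaw %.1f"%np.degrees(np.arctan2(M[1,0],M[0,0])))
    if jaw is not None:
        for k in (0,180):
            a=np.radians(jaw+k);x=np.array([np.cos(a),np.sin(a),0]);y=np.array([0,0,-1.])
            T=np.stack([x,y,np.cross(x,y)],1);rv=Ro.from_matrix(M.T@T).as_rotvec();print("  turn for jaw",jaw+k,rv.round(3))
            if np.linalg.norm(rv)<1.6 and target is not None: print("   shift in the turned frame mm",(T.T@(np.array(target)-p)*1000).round(1))
    if target is not None: print("  shift mm",(M.T@(np.array(target)-p)*1000).round(1))
E
python3 -c "
from h import *
info([.4296,.3463,.14],45)
info([.4296,.3463,.14],-45)"
```

```text
clk 0.25 tcp [0.2783 0.5593 0.2383] F [1.1 0.2 0.1] open 87.9mm q [-1.08  0.69 -0.19  1.57  0.16  0.9  -0.22]
tool axes x [ 0.446  0.895 -0.001] y [-0.    -0.001 -1.   ] z [-0.895  0.446 -0.   ] jawyaw 63.5
  turn for jaw 45 [ 0.     0.324 -0.001]
   shift in the turned frame mm [ -43.6   98.3 -257.6]
  turn for jaw 225 [-1.000e-03 -2.818e+00 -0.000e+00]
  shift mm [-123.2   98.4 -230.3]
clk 0.25 tcp [0.2783 0.5593 0.2383] F [1.1 0.2 0.1] open 87.9mm q [-1.08  0.69 -0.19  1.57  0.16  0.9  -0.22]
tool axes x [ 0.446  0.895 -0.001] y [-0.    -0.001 -1.   ] z [-0.895  0.446 -0.   ] jawyaw 63.5
  turn for jaw -45 [ 1.000e-03  1.894e+00 -1.000e-03]
  turn for jaw 135 [-1.000e-03 -1.247e+00 -1.000e-03]
   shift in the turned frame mm [-257.6   98.3   43.6]
  shift mm [-123.2   98.4 -230.3]
```

```bash
python3 -m inch '[[0,0,0,0,0.108,0],[0,0,0,0,0.108,0],[0,0,0,0,0.108,0],[-4.8,6,-28.6,0,0,0],[-4.8,6,-28.6,0,0,0],[-4.8,6,-28.6,0,0,0],[-4.8,6,-28.6,0,0,0],[-4.8,6,-28.6,0,0,0],[-4.8,6,-28.6,0,0,0],[-4.8,6,-28.6,0,0,0],[-4.8,6,-28.6,0,0,0],[-4.8,6,-28.6,0,0,0]]' 60 20
python3 -m inch '[[0,0,0,0,0,0],[0,0,0,0,0,0]]'
python3 - <<'E'
from h import *
info([.4296,.3463,.056],45)
d=r.snapshot("wrist");np.savez("w1.npz",**d);cv2.imwrite("pics/w1.png",d["img"][:,:,::-1])
E
```

```text
clock: 1.25
tool_pos: [0.4305, 0.3458, 0.1845]
eef_rot: [-0.653, -0.271, 0.27, 0.653]
contact_force: [-0.5, -0.1, 0.0]
opening: 0.68
clock: 1.42
tool_pos: [0.431, 0.3449, 0.1844]
eef_rot: [0.654, 0.269, -0.269, -0.653]
contact_force: [-0.3, 0.5, -0.2]
opening: 0.68
clk 1.42 tcp [0.431  0.3449 0.1844] F [-0.3  0.5 -0.2] open 59.9mm q [-0.68  0.67 -0.13  1.84  0.14  0.64 -0.11]
tool axes x [ 0.71   0.704 -0.001] y [-0.    -0.001 -1.   ] z [-0.704  0.71  -0.001] jawyaw 44.7
  turn for jaw 45 [ 0.001 -0.005 -0.001]
   shift in the turned frame mm [ -0.  128.4   2. ]
  turn for jaw 225 [2.000e-03 3.137e+00 1.000e-03]
  shift mm [1.000e-01 1.284e+02 2.100e+00]
```

View pics/w1.png

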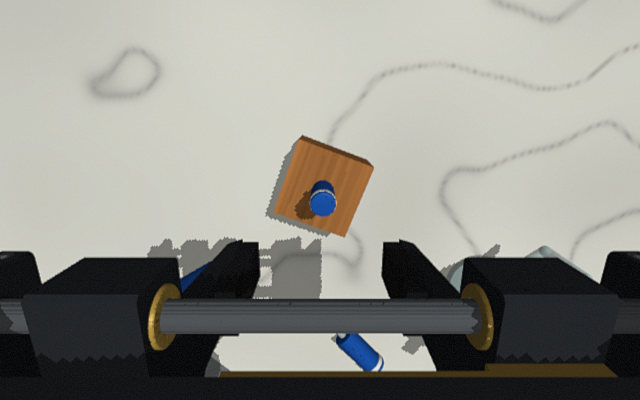

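```bash
cat >> h.py <<'E'
def wtf(p=None):
    s=r.get_state();T=np.eye(4);T[:3,:3]=Ro.from_quat(s["eef_rot"]).as_matrix();T[:3,3]=s["tool_pos"];return T
def wplane(d,T,u,v,h):
    C=T@d["tool_from_camera"];K=d["mtx"]
    ray=C[:3,:3]@np.array([(u-K[0,2])/K[0,0],(v-K[1,2])/K[1,1],1.]);o=C[:3,3]
    return o+ray*(h-o[2])/ray[2]
def wproj(d,T,p):
    c=np.linalg.inv(T@d["tool_from_camera"])@np.append(p,1);q=d["mtx"]@c[:3];return q[:2]/q[2]
E
python3 - <<'E'
from h import *
d=dict(np.load("w1.npz"));T=wtf()
hsv=cv2.cvtColor(d["img"],cv2.COLOR_RGB2HSV)
for c,s in blobs(mask(d["img"],"blue"),10):
    print(c,s,wplane(d,T,*c,.094).round(4), d["range_z"][int(c[1]),int(c[0])])
print("cap",wplane(d,T,322.5,203,.094).round(4))
for p in ([.531,.349,.112],[.531,.349,.06],[.434,.252,.112],[.434,.252,.06],[.4296,.3463,.094]): print(p,wproj(d,T,p).round(0))
t=r.snapshot("top");cv2.imwrite("pics/top1.png",cv2.resize(t["img"][130:290,100:300,::-1],None,fx=3,fy=3))
E
```

```text
[323.3, 185.7] [313, 181, 21, 12, 118] [0.4218 0.3585 0.094 ] 0.26747528
[322.5, 203.5] [311, 192, 24, 24, 461] [0.4311 0.3483 0.094 ] 0.24638423
[190.6, 277.6] [180, 263, 29, 29, 200] [0.3997 0.2289 0.094 ] 0.34447467
[359.2, 351.0] [337, 334, 42, 37, 823] [0.548  0.2765 0.094 ] 0.36604473
[380.8, 367.0] [379, 363, 4, 8, 10] [0.5738 0.2784 0.094 ] 0.3752765
cap [0.4309 0.3486 0.094 ]
[0.531, 0.349, 0.112] [416. 298.]
[0.531, 0.349, 0.06] [400. 267.]
[0.434, 0.252, 0.112] [236. 299.]
[0.434, 0.252, 0.06] [250. 267.]
[0.4296, 0.3463, 0.094] [319. 204.]
```

View pics/top1.png

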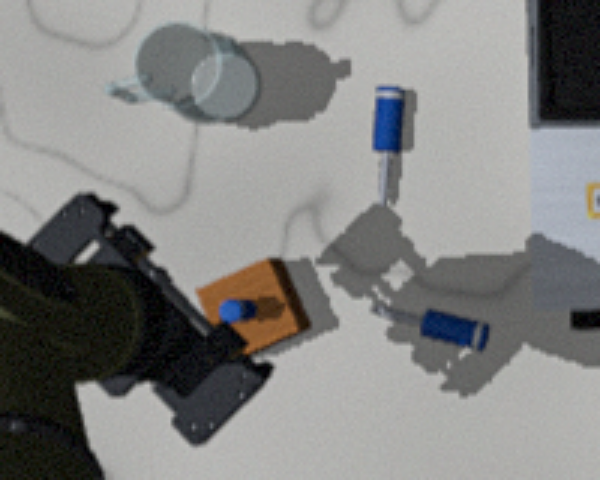

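The two decoys on the slab have toppled. There was no contact force, and they now lie clear on the slab. The wrist view puts the docked probe's cap at (322,203), within about 2 mm of the other estimates. Descending now.

```bash
python3 -m inch '[[0.8,12,2.2,0,0,0],[0,18,0,0,0,0],[0,18,0,0,0,0],[0,18,0,0,0,0],[0,18,0,0,0,0],[0,18,0,0,0,0],[0,14,0,0,0,0],[0,12,0,0,0,0],[0,0,0,0,0,0],[0,0,0,0,0,0]]'
python3 - <<'E'
from h import *
info([.4300,.3470,.056],45)
d=r.snapshot("wrist");T=wtf();np.savez("w2.npz",**d);cv2.imwrite("pics/w2.png",d["img"][:,:,::-1])
for c,s in blobs(mask(d["img"],"blue"),60): print(c,s,wplane(d,T,*c,.094).round(4))
E
```

```text
clock: 2.35
tool_pos: [0.4281, 0.35, 0.0566]
eef_rot: [-0.653, -0.271, 0.271, 0.653]
contact_force: [-0.3, 0.9, 0.1]
opening: 0.677
clk 2.35 tcp [0.4281 0.35   0.0566] F [-0.3  0.9  0.1] open 59.7mm q [-0.72  0.88 -0.08  1.91  0.18  0.36 -0.15]
tool axes x [ 0.706  0.708 -0.   ] y [-0.001  0.    -1.   ] z [-0.708  0.706  0.001] jawyaw 45.1
  turn for jaw 45 [-0.001  0.001 -0.   ]
   shift in the turned frame mm [-0.8  0.6 -3.5]
  turn for jaw 225 [-1.00e-03 -3.14e+00  1.00e-03]
  shift mm [-0.8  0.6 -3.5]
[320.6, 264.2] [299, 245, 42, 42, 1041] [0.4192 0.3598 0.094 ]
[319.9, 293.2] [300, 286, 42, 13, 371] [0.4276 0.3511 0.094 ]
```

View pics/w2.png

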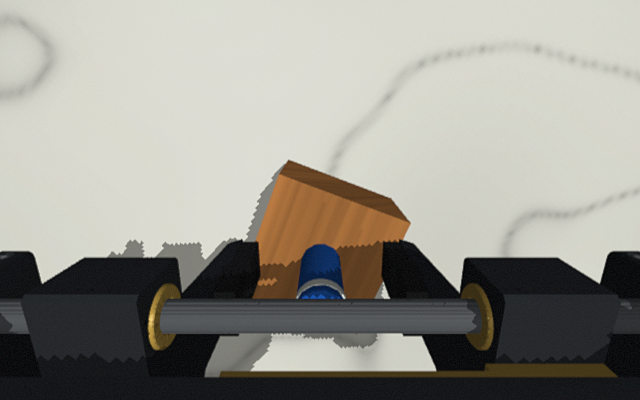

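```bash
python3 -m inch '[[-0.8,0.5,-3,0,0,0],[0,0,0,0,0,0],[0,0,0,0,0,0]]'; python3 -c "
from h import *
info([.43,.347,.056])"
python3 -m inch '[[0,0,0,0,0,0],[0,0,0,0,0,0],[0,0,0,0,0,0],[0,0,0,0,0,0],[0,0,0,0,0,0],[0,0,0,0,0,0]]' 5 25
python3 -c "
from h import *
info([.43,.347,.056])"
```

```text
clock: 2.65
tool_pos: [0.431, 0.3463, 0.057]
eef_rot: [-0.653, -0.271, 0.27, 0.654]
contact_force: [0.9, -0.4, 0.3]
opening: 0.686
clk 2.65 tcp [0.431  0.3463 0.057 ] F [ 0.9 -0.4  0.3] open 60.5mm q [-0.71  0.88 -0.08  1.91  0.18  0.36 -0.15]
tool axes x [0.708 0.706 0.001] y [ 0.001  0.001 -1.   ] z [-0.706  0.708 -0.   ] jawyaw 44.9
  shift mm [-0.3  1.   1.2]
clock: 3.15
tool_pos: [0.4304, 0.3464, 0.0562]
eef_rot: [-0.653, -0.27, 0.271, 0.653]
contact_force: [0.2, 0.2, -0.0]
opening: 0.252
clk 3.15 tcp [0.4304 0.3464 0.0562] F [ 0.2  0.2 -0. ] open 22.2mm q [-0.71  0.88 -0.08  1.91  0.18  0.36 -0.15]
tool axes x [ 0.707  0.707 -0.   ] y [-0.  0. -1.] z [-0.707  0.707  0.   ] jawyaw 45.0
  shift mm [0.2 0.2 0.7]
```

```bash
python3 -m inch '[[0,0,0,0,0,0],[0,0,0,0,0,0],[0,0,0,0,0,0],[0,-5,0,0,0,0],[0,-10,0,0,0,0],[0,-15,0,0,0,0],[0,-15,0,0,0,0],[0,-20,0,0,0,0],[0,-20,0,0,0,0],[0,-20,0,0,0,0],[0,0,0,0,0,0],[0,0,0,0,0,0]]'
python3 - <<'E'
from h import *
info([.5243,.0302,.16],91)
info([.5243,.0302,.16],1)
s=r.snapshot("side");cv2.imwrite("pics/s3.png",s["img"][:,:,::-1])
E
```

```text
clock: 4.15
tool_pos: [0.4309, 0.3467, 0.1627]
eef_rot: [-0.653, -0.271, 0.269, 0.654]
contact_force: [-1.2, 0.3, -0.9]
opening: 0.216
clk 4.15 tcp [0.4309 0.3467 0.1627] F [-1.2  0.3 -0.9] open 19.1mm q [-0.68  0.7  -0.13  1.86  0.15  0.59 -0.12]
tool axes x [0.707 0.707 0.003] y [ 0.002  0.002 -1.   ] z [-0.707  0.707 -0.   ] jawyaw 45.0
  turn for jaw 91 [ 0.001 -0.803  0.003]
   shift in the turned frame mm [-318.1    2.7  -87.9]
  turn for jaw 271 [-3.000e-03  2.338e+00  2.000e-03]
  shift mm [-157.6    2.3 -290. ]
clk 4.15 tcp [0.4309 0.3467 0.1627] F [-1.2  0.3 -0.9] open 19.1mm q [-0.68  0.7  -0.13  1.86  0.15  0.59 -0.12]
tool axes x [0.707 0.707 0.003] y [ 0.002  0.002 -1.   ] z [-0.707  0.707 -0.   ] jawyaw 45.0
  turn for jaw 1 [-0.001  0.767  0.003]
   shift in the turned frame mm [  87.9    2.7 -318.1]
  turn for jaw 181 [ 3.000e-03 -2.374e+00  1.000e-03]
  shift mm [-157.6    2.3 -290. ]
```

View pics/s3.png

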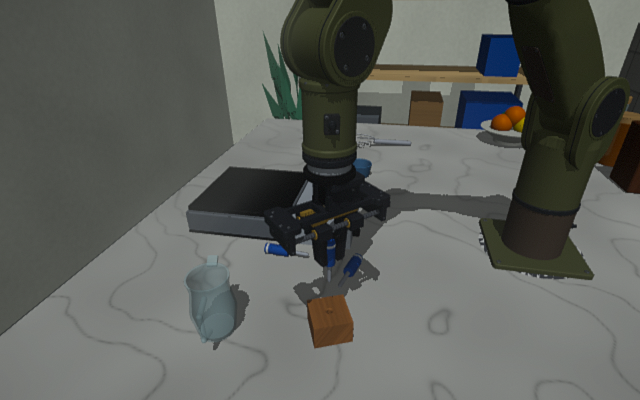

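```bash
python3 -m inch '[[0,0,0,0,0.1096,0],[0,0,0,0,0.1096,0],[0,0,0,0,0.1096,0],[0,0,0,0,0.1096,0],[0,0,0,0,0.1096,0],[0,0,0,0,0.1096,0],[0,0,0,0,0.1096,0],[0,0,0,0,0,0]]'
python3 -m inch '[[4,0,-14,0,0,0],[8,0,-29,0,0,0],[8,0,-29,0,0,0],[8,0,-29,0,0,0],[8,0,-29,0,0,0],[8,0,-29,0,0,0],[8,0,-29,0,0,0],[8,0,-29,0,0,0],[8,0,-29,0,0,0],[8,0,-29,0,0,0],[8,0,-29,0,0,0],[4,0,-14,0,0,0]]'
python3 -m inch '[[0,0,0,0,0,0],[0,0,0,0,0,0],[0,0,0,0,0,0]]'
python3 - <<'E'
from h import *
info([.5243,.0302,.16],1)
for n in ("side","wrist","top"):
    s=r.snapshot(n);np.savez(n+"4.npz",**s);cv2.imwrite(f"pics/{n}4.png",s["img"][:,:,::-1])
E
```

```text
clock: 4.87
tool_pos: [0.4296, 0.3459, 0.1601]
eef_rot: [0.708, 0.005, -0.006, -0.706]
contact_force: [0.2, 0.3, -1.4]
opening: 0.218
clock: 5.87
tool_pos: [0.5243, 0.0249, 0.1606]
eef_rot: [0.708, 0.005, -0.006, -0.706]
contact_force: [-0.5, -0.2, -0.0]
opening: 0.217
clock: 6.12
tool_pos: [0.5234, 0.0315, 0.1607]
eef_rot: [-0.707, -0.007, 0.008, 0.707]
contact_force: [-0.0, -0.5, -1.6]
opening: 0.217
clk 6.12 tcp [0.5234 0.0315 0.1607] F [-0.  -0.5 -1.6] open 19.1mm q [-0.14  0.68 -0.01  1.95  0.01  0.52 -0.13]
tool axes x [ 1.     0.021 -0.001] y [-0.001  0.001 -1.   ] z [-0.021  1.     0.001] jawyaw 1.2
  turn for jaw 1 [-0.001  0.003 -0.001]
   shift in the turned frame mm [ 0.9  0.7 -1.3]
  turn for jaw 181 [-2.000e-03 -3.138e+00  2.000e-03]
  shift mm [ 0.9  0.7 -1.4]
```

View pics/side4.png

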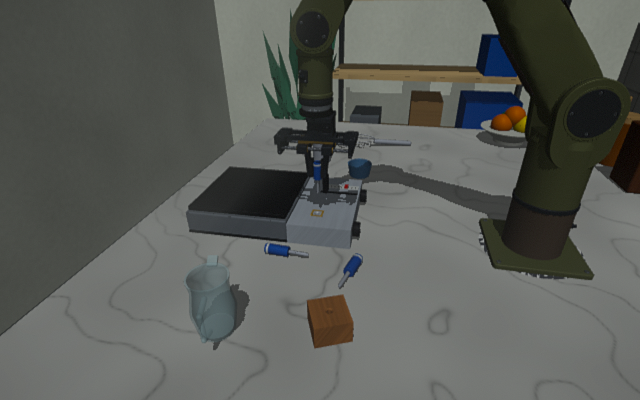

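View pics/wrist4.png

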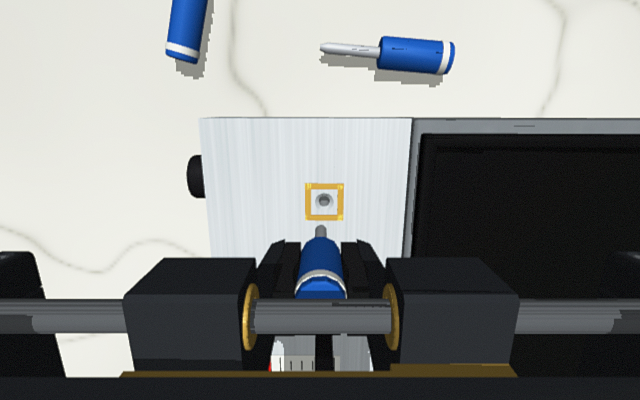

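The wrist view shows the socket mouth at about (324,200) and the probe tip at about (321,229), hanging vertically. Working out the offset.

```bash
python3 - <<'E'
from h import *
d=dict(np.load("wrist4.npz"));T=wtf();print(T[:3,3])
im=d["img"]
m=mask(im,"brass")|mask(im,"orange");z=np.zeros_like(m);z[175:230,295:355]=m[175:230,295:355]
pts=cv2.findNonZero(z).astype(np.float32);hull=cv2.convexHull(pts).reshape(-1,2)
W=np.array([wplane(d,T,*p,.055)[:2] for p in hull],np.float32)*1000
M=cv2.moments(cv2.convexHull(W));print("socket wrist",M['m10']/M['m00'],M['m01']/M['m00'],cv2.minAreaRect(W))
print("tip axis", wplane(d,T,320.8,228,.115), "expected tip px", wproj(d,T,T[:3,3]+[0,0,-.046]))
cv2.imwrite("pics/w4z.png",cv2.resize(im[170:310,250:400,::-1],None,fx=4,fy=4,interpolation=0))
s=dict(np.load("side4.npz"));print("side: tip expected",proj(s,T[:3,3]+[0,0,-.046]),proj(s,T[:3,3]+[0,0,.038]))
cv2.imwrite("pics/s4z.png",cv2.resize(s["img"][140:225,280:370,::-1],None,fx=6,fy=6,interpolation=0))
E
```

```text
[0.52359868 0.0318198  0.16104925]
socket wrist 527.683923379448 29.67704441506832 ((527.6441040039062, 29.699743270874023), (30.421104431152344, 30.624103546142578), 89.65120697021484)
tip axis [0.52519359 0.02943961 0.115     ] expected tip px [318.33149066 224.39909933]
side: tip expected [316.62626595 192.57593102] [315.99332991 161.41282558]
```

View pics/w4z.png

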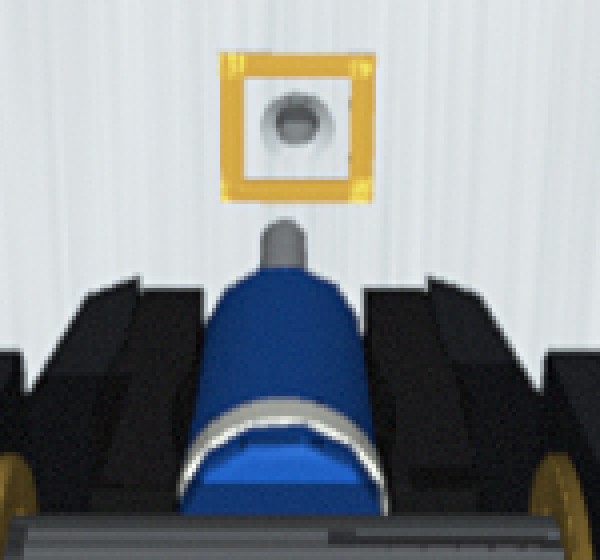

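View pics/s4z.png

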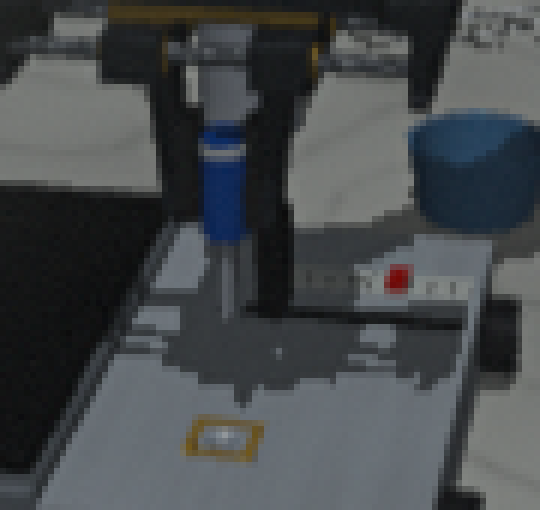

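```bash
python3 -m inch '[[2.8,5,-0.8,0,0,0],[0,9,0,0,0,0],[0,9,0,0,0,0],[0,9,0,0,0,0],[0,8,0,0,0,0],[0,5,0,0,0,0],[0,0,0,0,0,0],[0,0,0,0,0,0],[0,0,0,0,0,0]]'
cat > look.py <<'E'
import sys
from h import *
k=sys.argv[1]
info([.5243,.0302,.063],1);T=wtf()
d=r.snapshot("wrist");s=r.snapshot("side");t=r.snapshot("top")
cv2.imwrite(f"pics/w{k}.png",cv2.resize(d["img"][170:310,230:420,::-1],None,fx=4,fy=4,interpolation=0))
cv2.imwrite(f"pics/s{k}.png",cv2.resize(s["img"][150:225,280:370,::-1],None,fx=7,fy=7,interpolation=0))
cv2.imwrite(f"pics/t{k}.png",cv2.resize(t["img"][160:250,265:400,::-1],None,fx=5.9,fy=5.9,interpolation=0))
np.savez(f"L{k}.npz",T=T,w=d["img"],s=s["img"],t=t["img"])
E
python3 look.py 5
```

```text
clock: 7.02
tool_pos: [0.5271, 0.0292, 0.1164]
eef_rot: [-0.707, -0.006, 0.006, 0.707]
contact_force: [0.8, 0.3, -0.8]
opening: 0.216
clk 7.02 tcp [0.5271 0.0292 0.1164] F [ 0.8  0.3 -0.8] open 19.0mm q [-0.14  0.75 -0.01  1.97  0.01  0.42 -0.13]
tool axes x [1.    0.018 0.   ] y [ 0.  0. -1.] z [-0.018  1.     0.   ] jawyaw 1.0
  turn for jaw 1 [-0.  0.  0.]
   shift in the turned frame mm [-2.7 53.4  1. ]
  turn for jaw 181 [ 1.000e-03 -3.141e+00  0.000e+00]
  shift mm [-2.8 53.4  1. ]
```

View pics/w5.png

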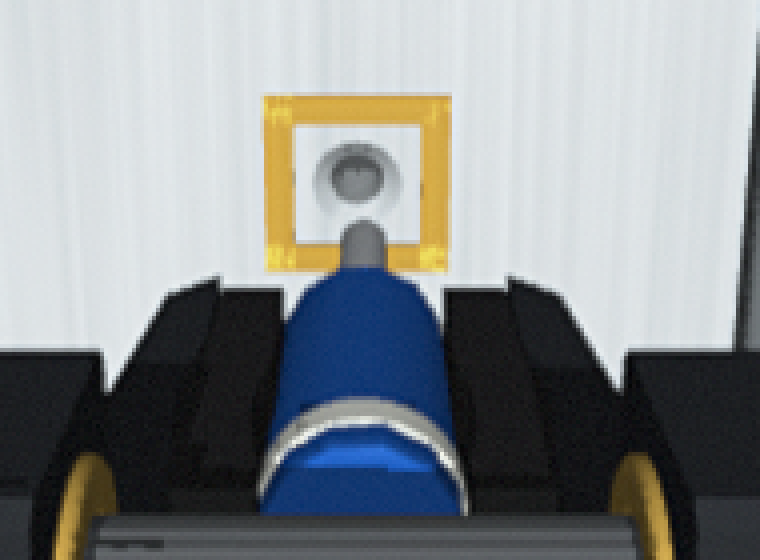

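View pics/s5.png

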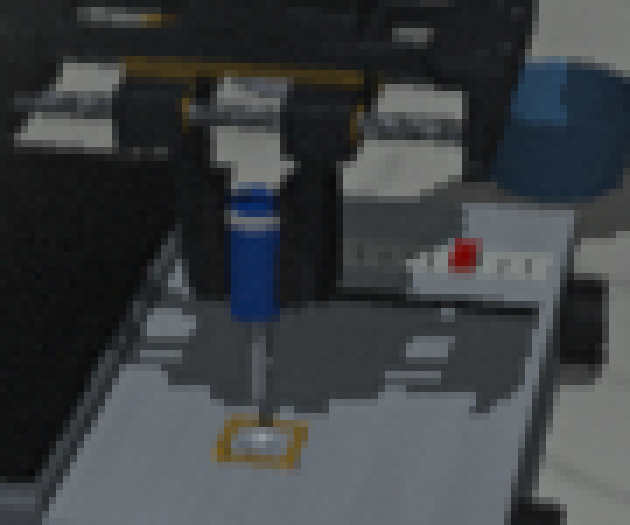

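```bash
python3 - <<'E'
from h import *
L=np.load("L5.npz");T=L["T"];d=dict(np.load("wrist4.npz"));s=dict(np.load("side4.npz"))
tip=T[:3,3]+[0,0,-.046];print(T[:3,3].round(4))
print("expected tip px wrist zoom",(wproj(d,T,tip)-[230,170])*4,"side zoom",(proj(s,tip)-[280,150])*7,"side head bottom",(proj(s,tip+[0,0,.038])-[280,150])*7,"head top",(proj(s,tip+[0,0,.084])-[280,150])*7)
im=L["w"];m=mask(im,"brass")|mask(im,"orange");z=np.zeros_like(m);z[190:240,290:348]=m[190:240,290:348]
hull=cv2.convexHull(cv2.findNonZero(z).astype(np.float32)).reshape(-1,2)
W=np.array([wplane(d,T,*p,.055)[:2] for p in hull],np.float32)*1000
print("socket wrist",cv2.minAreaRect(W))
print("tip wrist",wplane(d,T,230+364/4,170+228/4,tip[2]))
cv2.imwrite("pics/s5b.png",cv2.resize(L["s"][170:225,295:345,::-1],None,fx=14,fy=10,interpolation=cv2.INTER_CUBIC))
E
```

```text
[0.5271 0.0292 0.1164]
expected tip px wrist zoom [353.0266577  217.38470303] side zoom [250.94323759 401.93434027] side head bottom [248.93203133 310.3877862 ] head top [246.38647971 194.51877625]
socket wrist ((527.322509765625, 29.71917724609375), (30.820199966430664, 30.320411682128906), 0.979134738445282)
tip wrist [0.52881029 0.02750936 0.07035567]
```

View pics/s5b.png

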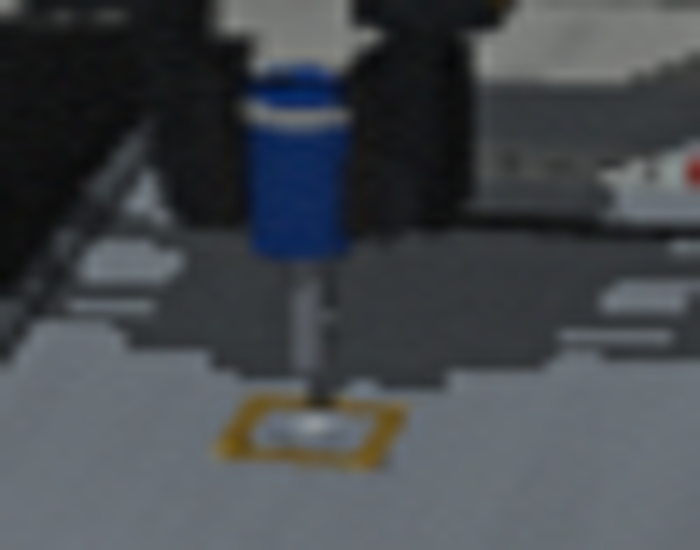

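```bash
python3 - <<'E'
from h import *
s=dict(np.load("side4.npz"))
for p in ((317,207.5),(317.3,209)): print(plane(s,*p,.0704))
# head axis in side: blue mask rows vs expected axis
L=np.load("L5.npz");m=mask(L["s"],"blue");m[:, :300]=0;m[:,335:]=0;m[:170]=0;m[200:]=0
T=L["T"]
for v in range(180,196,3):
    us=np.where(m[v])[0]; 
    if len(us): print(v,us.min(),us.max(),(us.min()+us.max())/2)
for h in (.0,.038,.06,.084): print(h,proj(s,T[:3,3]+[0,0,-.046+h]))
E
```

```text
[0.52405478 0.02914946 0.0704    ]
[0.5216016  0.03642205 0.0704    ]
180 315 317 316.0
183 313 319 316.0
186 313 318 315.5
189 313 318 315.5
192 313 318 315.5
195 314 318 316.0
0.0 [315.84903394 207.41919147]
0.038 [315.56171876 194.34111231]
0.06 [315.39003418 186.52633348]
0.084 [315.19806853 177.78839661]
```

```bash
python3 -m inch '[[-1.6,0,1.3,0,0,0],[0,4,0,0,0,0],[0,4,0,0,0,0],[0,4,0,0,0,0],[0,3,0,0,0,0],[0,3,0,0,0,0],[0,3,0,0,0,0],[0,3,0,0,0,0],[0,0,0,0,0,0],[0,0,0,0,0,0]]'
python3 look.py 6
```

```text
clock: 8.0
tool_pos: [0.5253, 0.0306, 0.092]
eef_rot: [-0.707, -0.006, 0.006, 0.707]
contact_force: [0.8, -0.1, -0.8]
opening: 0.215
clk 8.00 tcp [0.5253 0.0306 0.092 ] F [ 0.8 -0.1 -0.8] open 19.0mm q [-0.14  0.8  -0.01  1.99  0.01  0.36 -0.14]
tool axes x [ 1.     0.018 -0.   ] y [-0.  0. -1.] z [-0.018  1.     0.   ] jawyaw 1.0
  turn for jaw 1 [-0.  0. -0.]
   shift in the turned frame mm [-1.  29.  -0.4]
  turn for jaw 181 [-0.    -3.141  0.   ]
  shift mm [-1.  29.  -0.4]
```

View pics/w6.png

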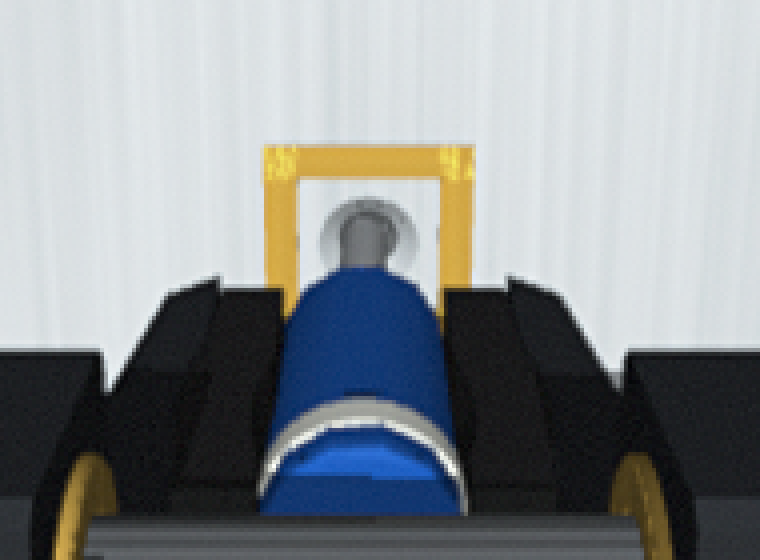

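```bash
python3 -m inch '[[0.7,0,0,0,0,0],[0,3,0,0,0,0],[0,3,0,0,0,0],[0,3,0,0,0,0],[0,3,0,0,0,0],[0,0,0,0,0,0],[0,0,0,0,0,0]]'
python3 look.py 7
```

```text
clock: 8.73
tool_pos: [0.5258, 0.0305, 0.0799]
eef_rot: [0.707, 0.006, -0.007, -0.707]
contact_force: [0.4, -0.5, -1.0]
opening: 0.215
clk 8.73 tcp [0.5258 0.0305 0.0799] F [ 0.4 -0.5 -1. ] open 18.9mm q [-0.14  0.82 -0.    1.99  0.01  0.34 -0.14]
tool axes x [ 1.     0.018 -0.001] y [-0.001 -0.    -1.   ] z [-0.018  1.     0.   ] jawyaw 1.0
  turn for jaw 1 [-0.     0.    -0.001]
   shift in the turned frame mm [-1.5 16.9 -0.3]
  turn for jaw 181 [-1.000e-03 -3.141e+00  0.000e+00]
  shift mm [-1.5 16.9 -0.3]
```

View pics/w7.png

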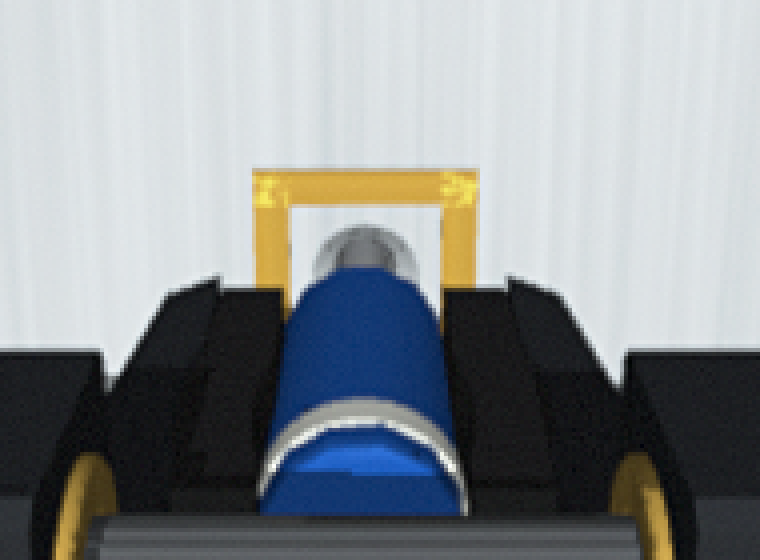

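View pics/s7.png

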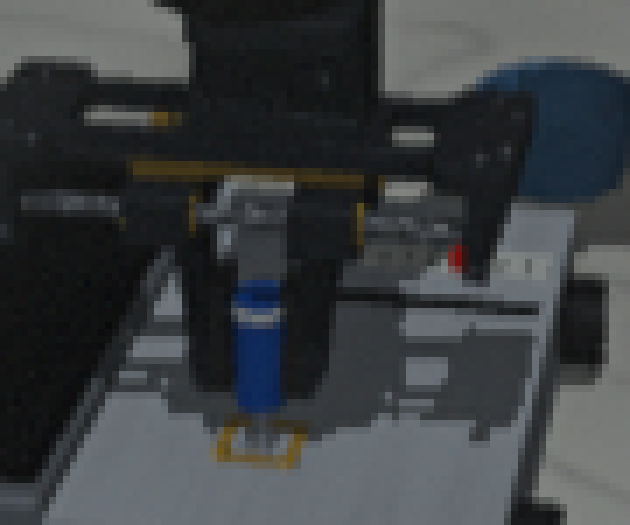

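The shaft is inside the mouth and centred, with no side force. Continuing until the head rests on the deck.

```bash
python3 -m inch '[[0,3,0,0,0,0],[0,3,0,0,0,0],[0,3,0,0,0,0],[0,3,0,0,0,0],[0,2,0,0,0,0],[0,0,0,0,0,0],[0,0,0,0,0,0]]'
python3 -m inch '[[0,1,0,0,0,0],[0,1,0,0,0,0],[0,0,0,0,0,0]]'
python3 -m inch '[[0,1,0,0,0,0],[0,1,0,0,0,0],[0,0,0,0,0,0]]'
```

```text
clock: 9.47
tool_pos: [0.5258, 0.0306, 0.066]
eef_rot: [-0.707, -0.006, 0.006, 0.707]
contact_force: [0.3, 0.4, 1.0]
opening: 0.216
clock: 9.72
tool_pos: [0.526, 0.0305, 0.0641]
eef_rot: [-0.707, -0.006, 0.006, 0.707]
contact_force: [-0.1, 0.9, -0.6]
opening: 0.217
clock: 9.97
tool_pos: [0.5261, 0.0306, 0.0631]
eef_rot: [-0.707, -0.007, 0.006, 0.707]
contact_force: [-1.5, 0.8, 8.4]
opening: 0.217
```

```bash
python3 -m inch '[[0,1,0,0,0,0],[0,0,0,0,0,0],[0,0,0,0,0,0]]'
python3 -m inch '[[0,-1,0,0,0,0],[0,0,0,0,0,0],[0,0,0,0,0,0],[0,0,0,0,0,0],[0,0,0,0,0,0]]' 44
python3 -m inch '[[0,-5,0,0,0,0],[0,-10,0,0,0,0],[0,-20,0,0,0,0],[0,-20,0,0,0,0],[0,-20,0,0,0,0],[0,-10,0,0,0,0],[0,0,0,0,0,0],[0,0,0,0,0,0],[0,0,0,0,0,0]]'
python3 look.py 8
python3 -c "
from h import *
d=r.snapshot('wrist');cv2.imwrite('pics/w8f.png',d['img'][:,:,::-1])"
```

```text
clock: 10.22
tool_pos: [0.5261, 0.0306, 0.063]
eef_rot: [-0.707, -0.007, 0.006, 0.707]
contact_force: [-2.5, 0.3, 19.2]
opening: 0.221
clock: 10.63
tool_pos: [0.5259, 0.0305, 0.0619]
eef_rot: [0.707, 0.006, -0.006, -0.707]
contact_force: [-0.4, -0.3, 0.2]
opening: 0.503
clock: 11.38
tool_pos: [0.5254, 0.0305, 0.1466]
eef_rot: [0.707, 0.006, -0.007, -0.707]
contact_force: [0.2, 0.5, 0.1]
opening: 0.5
clk 11.38 tcp [0.5254 0.0305 0.1466] F [0.2 0.5 0.1] open 44.0mm q [-0.14  0.7  -0.01  1.95  0.01  0.49 -0.13]
tool axes x [ 1.     0.018 -0.001] y [-0.001 -0.    -1.   ] z [-0.018  1.    -0.   ] jawyaw 1.0
  turn for jaw 1 [ 0.     0.    -0.001]
   shift in the turned frame mm [-1.1 83.6 -0.3]
  turn for jaw 181 [-2.000e-03 -3.141e+00 -0.000e+00]
  shift mm [-1.  83.6 -0.3]
```

View pics/w8f.png

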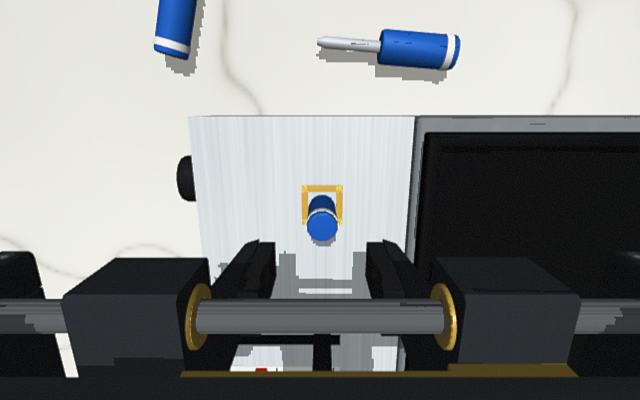

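View pics/s8.png

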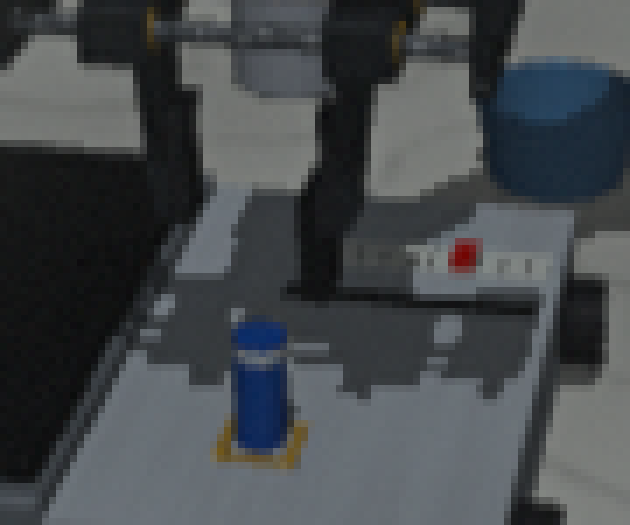

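The probe stands seated, with its head on the frame at wrist (322,225), and has been released. Now the handle.

```bash
python3 -m inch '[[0.6,0,-10,0,0,0],[0,0,-20,0,0,0],[0,0,-20,0,0,0],[0,0,-20,0,0,0],[0,0,-20,0,0,0],[0,0,-20,0,0,0],[0,0,-10,0,0,0],[0,0,0,0,0,0],[0,0,0,0,0,0],[0,0,0,0,0,0]]'
python3 look.py 9
python3 -c "
from h import *
d=r.snapshot('wrist');np.savez('w9.npz',T=wtf(),**d);cv2.imwrite('pics/w9f.png',d['img'][:,:,::-1])"
```

```text
clock: 12.42
tool_pos: [0.5287, -0.0879, 0.1471]
eef_rot: [-0.707, -0.007, 0.007, 0.708]
contact_force: [0.3, 0.3, -0.1]
opening: 0.499
clk 12.42 tcp [ 0.5287 -0.0879  0.1471] F [ 0.3  0.3 -0.1] open 44.0mm q [ 0.1   0.71 -0.04  1.92  0.05  0.51  0.05]
tool axes x [ 1.    0.02 -0.  ] y [-0.     0.001 -1.   ] z [-0.019  1.     0.001] jawyaw 1.1
  turn for jaw 1 [-0.001  0.002 -0.   ]
   shift in the turned frame mm [ -2.3  84.1 118.2]
  turn for jaw 181 [-0.00e+00 -3.14e+00  2.00e-03]
  shift mm [ -2.1  84.2 118. ]
```

View pics/w9f.png

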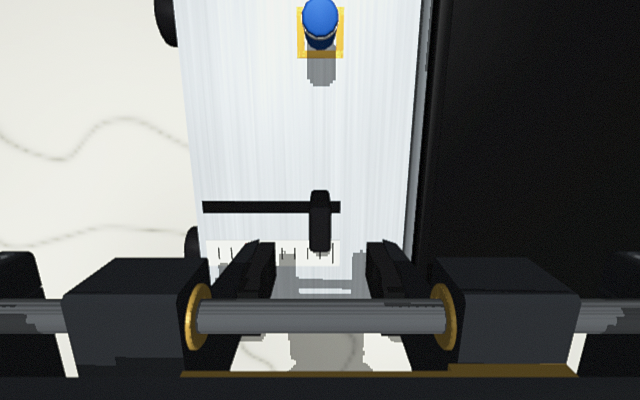

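View pics/s9.png

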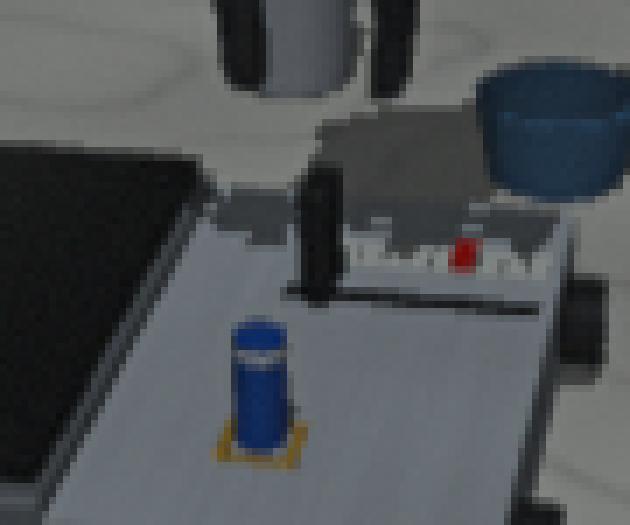

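```bash
python3 -m inch '[[0,12,-1,0,0,0],[0,15,0,0,0,0],[0,15,0,0,0,0],[0,15,0,0,0,0],[0,12,0,0,0,0],[0,8,0,0,0,0],[0,0,0,0,0,0],[0,0,0,0,0,0]]'
python3 -m inch '[[0,0,0,0,0,0],[0,0,0,0,0,0],[0,0,0,0,0,0],[0,0,0,0,0,0],[0,0,0,0,0,0],[0,0,0,0,0,0],[0,0,0,0,0,0]]' 5 35
python3 look.py 10
python3 - <<'E'
from h import *
t=dict(np.load("t0.npz"))
a=plane(t,265+540/5.9,160+210/5.9,.0615);b=plane(t,265+582/5.9,160+329/5.9,.059);b2=plane(t,363.1,215.2,.059)
c=np.array([np.cos(.0182),np.sin(.0182),0])
print(a,b,b2,(a-b)@c,(a-b2)@c)
E
```

```text
clock: 13.28
tool_pos: [0.5287, -0.09, 0.0702]
eef_rot: [-0.707, -0.006, 0.007, 0.707]
contact_force: [-0.1, 0.1, -0.1]
opening: 0.503
clock: 13.87
tool_pos: [0.5284, -0.0905, 0.0705]
eef_rot: [0.707, 0.006, -0.006, -0.707]
contact_force: [-1.9, 0.5, 5.2]
opening: 0.157
clk 13.87 tcp [ 0.5284 -0.0905  0.0705] F [-1.9  0.5  5.2] open 13.9mm q [ 0.1   0.84 -0.03  1.96  0.06  0.34  0.04]
tool axes x [ 1.     0.018 -0.   ] y [-0. -0. -1.] z [-0.018  1.    -0.   ] jawyaw 1.0
  turn for jaw 1 [ 0.  0. -0.]
   shift in the turned frame mm [ -2.    7.5 120.8]
  turn for jaw 181 [-1.000e-03 -3.141e+00 -0.000e+00]
  shift mm [ -2.    7.5 120.8]
[ 0.5254173  -0.11390222  0.0615    ] [ 0.47284886 -0.13217923  0.059     ] [ 0.47431871 -0.13077814  0.059     ] 0.05289235338723353 0.05139724352159475
```

View pics/s10.png

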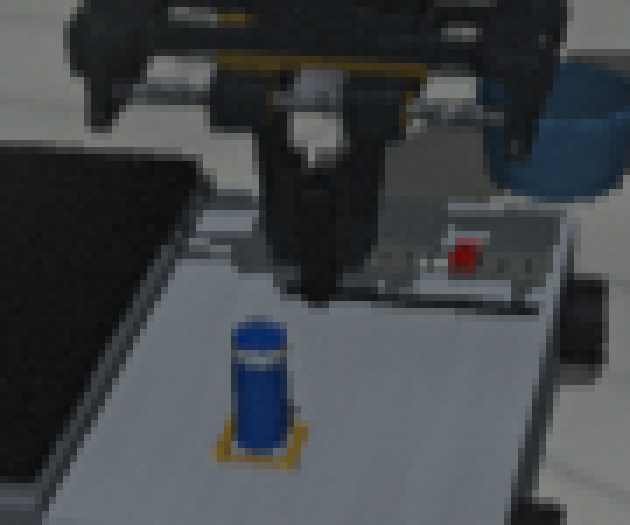

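View pics/w10.png

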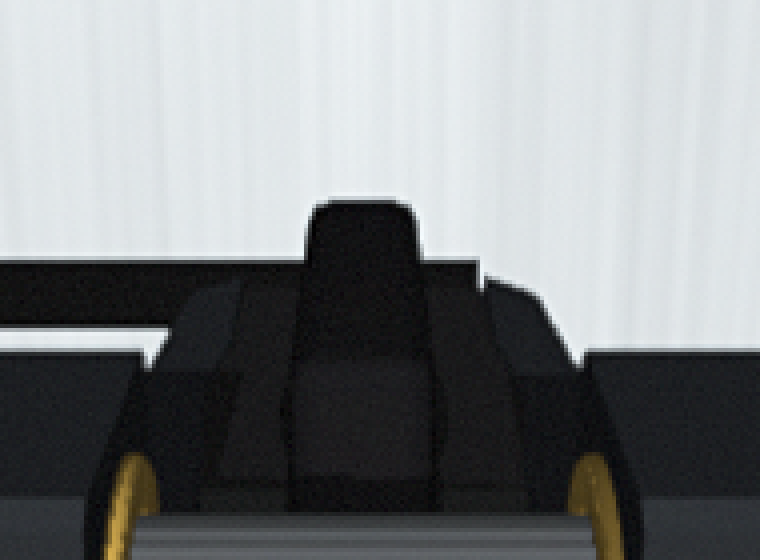

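```bash
python3 -m inch '[[-2,0,0,0,0,0],[-5,0,0,0,0,0],[-6,0,0,0,0,0],[-6,0,0,0,0,0],[-6,0,0,0,0,0],[-6,0,0,0,0,0],[-6,0,0,0,0,0],[-6,0,0,0,0,0],[-5,0,0,0,0,0],[-4,0,0,0,0,0],[0,0,0,0,0,0],[0,0,0,0,0,0]]' 5 50
python3 look.py 11
```

```text
clock: 15.02
tool_pos: [0.4819, -0.0914, 0.0706]
eef_rot: [0.707, 0.01, -0.003, -0.707]
contact_force: [7.8, 0.8, -3.7]
opening: 0.148
clk 15.02 tcp [ 0.4819 -0.0914  0.0706] F [ 7.8  0.8 -3.7] open 13.1mm q [ 0.11  0.81 -0.02  2.11  0.07  0.21  0.04]
tool axes x [1.    0.018 0.011] y [ 0.011 -0.    -1.   ] z [-0.018  1.    -0.   ] jawyaw 1.0
  turn for jaw 1 [0.    0.001 0.011]
   shift in the turned frame mm [ 44.5   7.6 120.8]
  turn for jaw 181 [ 1.700e-02 -3.141e+00 -1.000e-03]
  shift mm [ 44.5   8.  120.8]
```

View pics/s11.png

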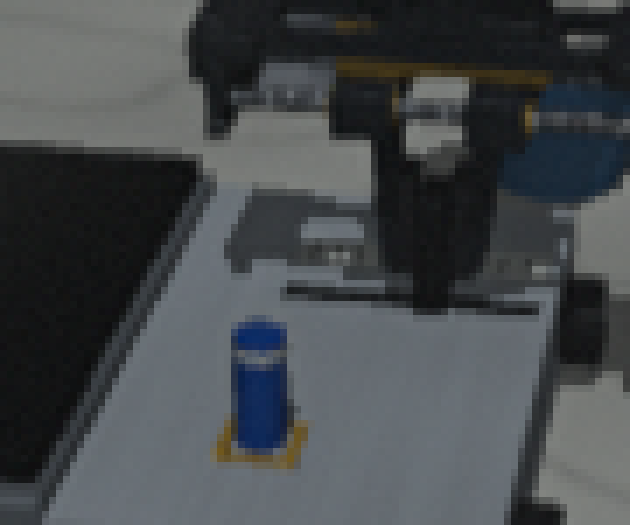

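View pics/t11.png

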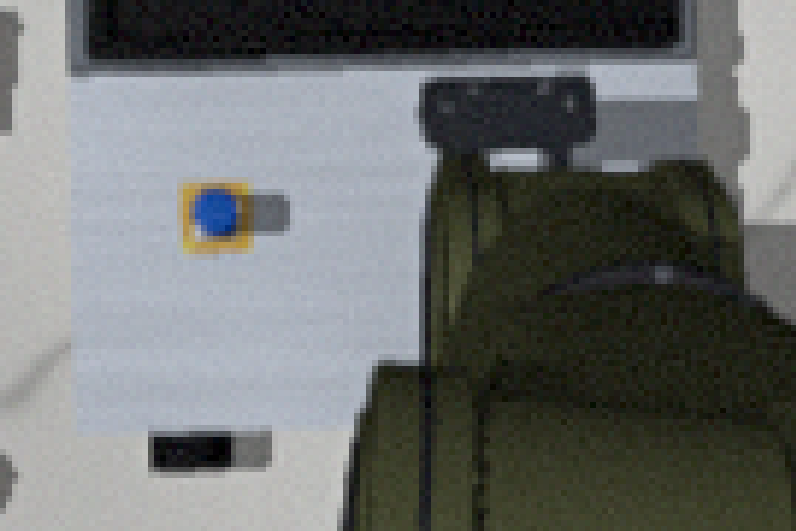

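```bash
python3 -c "
from h import *
d=r.snapshot('wrist');cv2.imwrite('pics/w11f.png',d['img'][:,:,::-1])"
```

```text
(no output)
```

View pics/w11f.png

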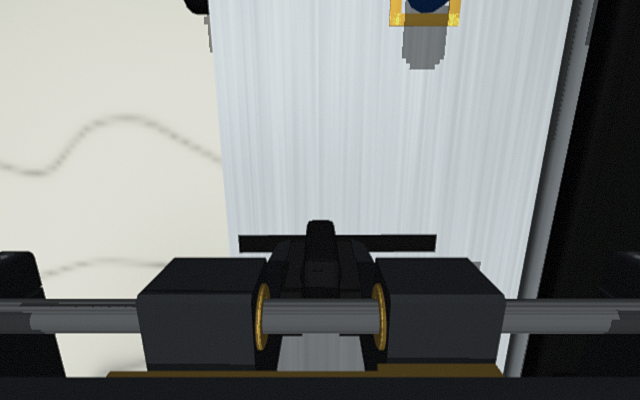

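```bash
python3 -m inch '[[-2,0,0,0,0,0],[-2,0,0,0,0,0],[-2,0,0,0,0,0],[-0.5,0,0,0,0,0],[0,0,0,0,0,0],[0,0,0,0,0,0],[0,0,0,0,0,0]]'
python3 look.py 12
python3 - <<'E'
from h import *
s=dict(np.load("s0.npz"))
R=np.array([[np.cos(.0182),-np.sin(.0182)],[np.sin(.0182),np.cos(.0182)]])
so=np.array([.5243,.0302])
for d in (0,.0467,.0525): print(d,(proj(s,np.append(so+R@[-d,-.12+.015],.057))-[280,150])*7)
E
```

```text
clock: 15.8
tool_pos: [0.4761, -0.0915, 0.0706]
eef_rot: [0.707, 0.011, -0.002, -0.707]
contact_force: [9.1, -1.1, -3.8]
opening: 0.159
clk 15.80 tcp [ 0.4761 -0.0915  0.0706] F [ 9.1 -1.1 -3.8] open 14.0mm q [ 0.11  0.81 -0.02  2.12  0.07  0.19  0.04]
tool axes x [1.    0.018 0.012] y [ 0.012 -0.    -1.   ] z [-0.018  1.    -0.   ] jawyaw 1.1
  turn for jaw 1 [0.    0.001 0.012]
   shift in the turned frame mm [ 50.3   7.6 120.8]
  turn for jaw 181 [ 1.800e-02 -3.141e+00 -1.000e-03]
  shift mm [ 50.3   8.1 120.8]
0 [311.91513174 304.10226052]
0.0467 [426.27917657 313.58100489]
0.0525 [440.60908103 314.76869899]
```

View pics/s12.png

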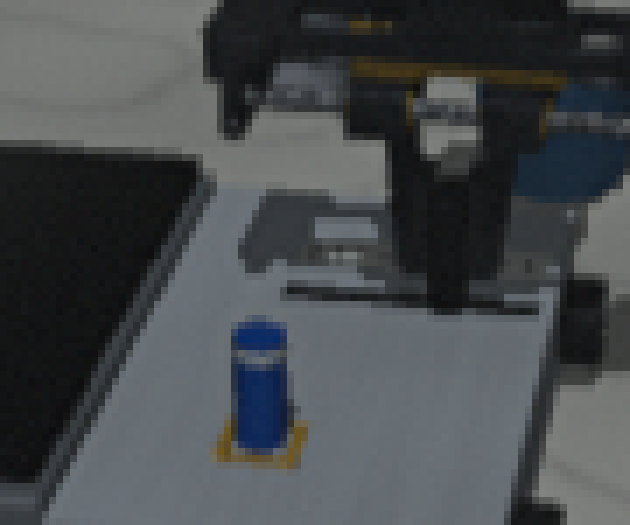

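```bash
python3 -m inch '[[0,0,0,0,0,0],[0,0,0,0,0,0],[0,0,0,0,0,0],[0,0,0,0,0,0],[0,0,0,0,0,0],[0,0,0,0,0,0],[0,0,0,0,0,0],[0,0,0,0,0,0],[0,0,0,0,0,0],[0,0,0,0,0,0],[0,0,0,0,0,0],[0,0,0,0,0,0]]'
python3 -m inch '[[0,0,0,0,0,0],[0,0,0,0,0,0],[0,0,0,0,0,0],[0,0,0,0,0,0],[0,0,0,0,0,0],[0,0,0,0,0,0]]'
python3 -c "
from h import *
d=r.snapshot('top');s=r.snapshot('side');cv2.imwrite('pics/t13.png',d['img'][:,:,::-1]);cv2.imwrite('pics/s13.png',s['img'][:,:,::-1]);info()"
```

```text
clock: 16.95
tool_pos: [0.4762, -0.0915, 0.0706]
eef_rot: [0.707, 0.011, -0.002, -0.707]
contact_force: [9.0, -0.4, -3.7]
opening: 0.158
clock: 17.45
tool_pos: [0.4762, -0.0915, 0.0706]
eef_rot: [0.707, 0.011, -0.002, -0.707]
contact_force: [8.2, -0.3, -2.8]
opening: 0.149
clk 17.55 tcp [ 0.4762 -0.0915  0.0706] F [ 9.2  0.  -2.9] open 13.2mm q [ 0.11  0.81 -0.02  2.12  0.07  0.19  0.04]
tool axes x [1.    0.018 0.012] y [ 0.012 -0.    -1.   ] z [-0.018  1.    -0.   ] jawyaw 1.1
```

View pics/s13.png

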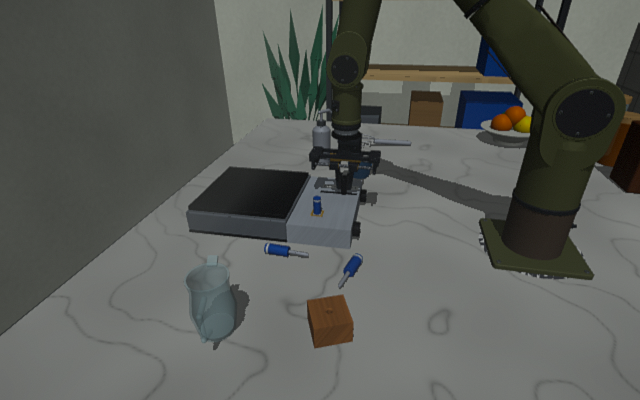

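View pics/t13.png

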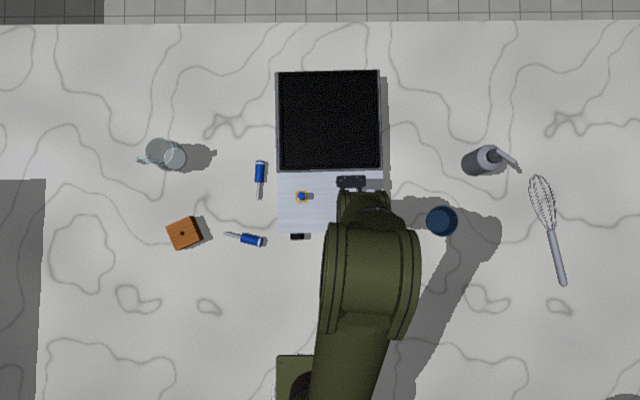

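The probe is seated upright at top-view (301,197). The pitcher, ramekin and pump bottle are in the same pixels as at the start, and the handle has been steady for more than 1.5 s. Handing in.

```bash
python3 -c "
from h import *
print(r.finish_job());info()"
```

```text
the job is handed in; nothing more can be done
None
the job is handed in; nothing more can be done
```

I seated the docked 20 mm probe in the brass-framed socket, let it go, then pulled the pilot handle about 52.5 mm to the red marker. I handed the job in at about 17.6 s with the gripper still holding the handle.

**Last checks**
- **Probe:** the downward push met firm resistance (8 N, then 19 N) at the height expected for fully home. After release it stood upright with its head on the socket frame.
- **Handle:** its position held to 0.1 mm for over 1.5 s at the mark, against about 9 N of spring force.
- **Ramekin, pitcher and pump bottle:** all in the same place in the top view as at the start.

**Less certain**
- **Pointer at the marker:** the gripper hid both, so I could not see them line up. My marker distances were 51.4 to 53 mm, and the side view put the handle at about 51.5 to 52 mm, so both agree well within the marker's 10 mm width.
- **Camera agreement:** the cameras differed by up to 3 mm in x on where the socket is. I aligned the probe mostly by the wrist view.
- **Spare probes:** the two larger probes standing on the slab toppled early on, with no contact force on the arm. They are lying on the slab.

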